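# Find the hidden bearer under a springy casing cover and set the screw guide over it

## Task

The thin cover of the long wooden floor casing has come loose from the one cross-bearer hidden somewhere under it and needs a screw there. Feel along the cover with gentle presses of the fingertips, without cracking it, until you have found where it no longer gives, then stand the three-legged screw guide upright on the cover, midway between the side rails, with its sleeve over the middle of that bearer, and let go of it. Leave the tools and other things lying around where they are.

Things in the scene. Friction and masses are not known exactly. Their poses are not given: they have to be found in the camera images.
- casing: Fixed floor casing, a pine box 460 mm long (its y), 180 wide (x), 52 high; origin: centre of its underside; z up. Flush between its side rails (30 mm wide each) lies the cover. A pine cleat, 30 mm wide and standing 8 mm above the cover, holds down each end of it. The cover cracks if pressed with over 25 N.
- cover_mid (a point): Centre of the cover's top face (axes as the casing). Cover: hardboard 4 mm thick, 119 mm wide, 400 mm free length along y between cleats, held at its ends only, on hinge-like lines 415 mm apart. It rests loose on one hidden bearer 44 mm wide lying straight across under it, its middle anywhere up to 70 mm either way along y. At 6 N it gives about 0.3 mm on the bearer, 1.5 to 6 mm halfway to an end.
- guide: Loose screw guide, aluminium, 0.24 to 0.36 kg: upright round sleeve 24 mm in diameter from 16 to 73 mm above the feet, on a hub (36 mm across) with three legs; feet 12 mm in diameter on a 31 mm radius about the sleeve; legs and hub end 16 mm up; a hex screw head closes the top at 80 mm. Origin: on the sleeve's axis at the underside of the feet; z up.
- glue: Bystander: yellow glue bottle, 54 mm in diameter, 170 tall, upright. Origin at the centre of its underside.
- can: Bystander: drink can, 66 mm in diameter, 115 tall, upright. Origin at the centre of its underside.
- hammer: Bystander: hammer with a wooden handle lying down to the robot's right of the casing, 260 mm long. Origin at its middle, underside.
- brush: Bystander: paint brush with a wooden handle lying down, about 200 mm long. Origin at its middle, underside.
- tape: Bystander: black tape measure, 72 x 68 x 36 mm high, lying on the robot's side of the casing. Origin: centre of its underside.
- pencil: Bystander: flat grey carpenter's pencil, 13 x 170 x 8 mm, lying along the far side rail, on top of the casing. Origin near the centre of its underside.
- chisel: Bystander: wood chisel, 255 mm long, 28 mm high at the handle, lying just beyond the casing. Origin near its middle, underside.

How it is judged:
By the outcome, as a careful person would: the job done as asked, in the order asked, and still so for the second after the job is handed in, with the robot touching nothing.
It also fails if it takes over 72 s, if anything falls off the work surface, if the arm or the gripper's body presses on something with over 40 N, if the wrist force passes 120 N, or if a joint passes its speed limit or range.

## Robot

A 6-joint arm with a two-finger parallel gripper is mounted at the origin on the work surface. World frame = base frame: x ahead of the robot, y to its left, z up, the work surface at z = 0. Lengths are in mm, angles in rad, forces in N, time in s.
With the tool pointing down it reaches from about 350 to 875 mm from the base axis. Payload 4.2 kg.
Tool frame: the origin (TCP) lies at the very end of the fingers, on their centre line; the grasp point (between the pads) lies ctrl.pinch_z behind it (ctrl.pinch_z is the distance from the TCP to the grasp point, in mm); z points along the fingers, x is the direction in which the jaws open and shut, and the axes are right-handed (so a half turn about z gives the same grasp; the last joint's range is limited). The gripper opens to 85 mm and grips with 20 to 120 N. Pads are 22 mm wide; open, the fingers measure 114 mm over their backs; the gripper's body (76 mm by 85 mm) begins 54 mm behind the grasp point. The pads swing forward as they close: fully open they stand 13 mm farther back than shut.
Start: joints at [-1.042, 0.385, 0.008, 0, -1.194, -0.259], TCP at [166.603, -602.364, 231.312] pointing down, gripper open.
Joint ranges: [-3.14, 3.14], [-1.21, 2.06], [-1.07, 1.41], [-3.16, 2.05], [-2.99, -0.16], [-3.1, 3.1]. Speed limits (rad/s): [2.79, 2.79, 3.14, 3.14, 3.14, 3.14].

## Interface

Orientations are given as a unit quaternion [w, x, y, z].
In Python, from bench import sense, capture, order, ctrl gives the robot as it stands.
- The arm moves only by the tool move_arm, never from a script. Its argument "plan" is a list of rows, each a list of 7 numbers: the turn, a rotation vector about the tool's x, y, z in rad, then the shift along the tool's x, y, z in m, then the opening, from 0 (shut) to 1 (fully open). A call has 1 to 8 rows; each row shifts and turns the pose as measured when the row begins, along the tool's axes as they then stand; what a row does not reach is not made up. A row lasts 1/8 s, in which the tool goes at most 62.5 mm and 10.7 degrees, less where a joint would pass 70% of its speed; a pose out of reach is approached as far as the arm can. A call is refused whole if a number of a shift passes 0.0625 or a number of a turn 0.188, either way. A call with a gripper value outside its range is refused whole. The fingers move at their own pace and stop on an object; "grip_force" is the grip in N (left out, the last holds). Time passes only in rows, so rows that do not move let the fingers close. It gives the time, the measured TCP pose, the force and the opening at its end, in the units of the state.
- sense(): the state, without advancing time (a new reading comes with each control period).
- capture(name): name is "side" or "top" or "wrist"; returns a dict with "pixels" (400x640x3 uint8, red, green, blue), "mtx" (3x3 intrinsics, pixels), "R" (3x3) and "t" (3): a world point X has camera coordinates R X + t; the wrist camera has in their place "tool_from_camera" (4x4, takes a point from camera to tool coordinates, whose origin is the TCP and whose axes are the tool frame's). Camera axes: x right, y down, z forward; pixel columns grow to the right and rows downward; lengths in mm; the calibration is good to about 2 mm. A picture is of the moment at which its call begins: read the wrist's pose just before it. There is no depth.
- order.job_done(): hands the job in, once; it reports no verdict.
The state is a dict: "clock": time; "joints": joint angles; "joint_velocities": joint speeds; "joint_efforts": joint torques, N m; "ee_pos": TCP position; "eef_rot": TCP orientation; "wrist_force": force on the tool from outside, world axes, zero at the start; "ft_torque": the same for the moment, N m; "gripper_width": opening from 0.0 (shut) to 1.0 (fully open).
Only numpy, scipy, OpenCV 4.12 (cv2) and the standard library are available. Lean on these libraries where they do the work, as an engineer would, in place of code of your own. Each camera call takes 0.05 s, during which the arm holds its last target.

## Working session

There is one attempt and no reset: what is moved stays moved. The work goes in short steps, Python scripts to look and compute and a tool call to move; the robot and the scene stay as the last step left them, time stands still between calls to the robot, and variables do not carry over. Pictures are saved under pics/ and viewed, and the job is handed in when it is done.

Besides the shell and the picture viewer there is one more tool, called after "Request:" as name(argument=value, ...) on one line, values as JSON. move_arm: Moves the arm, as the interface text tells. Its arguments: {"type":"object","properties":{"plan":{"type":"array","items":{"type":"array","items":{"type":"number"}}},"grip_force":{"type":"number"}},"required":["plan"]}

```bash
ls; mkdir -p pics; python3 - <<'E'
from bench import sense,capture,order,ctrl
import cv2
s=sense();print(s);print(ctrl.pinch_z)
for n in("side","top","wrist"):
    c=capture(n);cv2.imwrite(f"pics/{n}0.png",c["pixels"][:,:,::-1])
    print(n,{k:v for k,v in c.items() if k!="pixels"})
E
```

```text
pics
{'clock': 0.0, 'joints': array([-1.04240258e+00,  3.85566562e-01,  6.62987810e-03, -4.95604867e-04,
       -1.19402064e+00, -2.58616795e-01]), 'joint_velocities': array([-1.20476283e-03, -4.15123230e-04, -4.71305297e-04,  5.24329904e-05,
       -1.09551959e-03, -1.76552598e-03]), 'joint_efforts': array([ 1.24700305e-04, -3.92290699e+01,  1.88404548e+01,  4.18590367e+00,
       -4.62741911e-03, -3.36069195e-05]), 'ee_pos': array([ 166.44268982, -601.82011216,  230.21764652]), 'eef_rot': array([-9.10613356e-04,  6.05664460e-01,  7.95719386e-01,  6.25544065e-04]), 'wrist_force': array([0.07019874, 0.3138075 , 0.29720492]), 'ft_torque': array([-0.01835608, -0.01387208, -0.02661945]), 'gripper_width': 1.00213054747103}
18.700000000000003
side {'mtx': array([[411.79554512,   0.        , 325.97534659],
       [  0.        , 411.79554512, 199.50837685],
       [  0.        ,   0.        ,   1.        ]]), 'R': array([[-0.96048271, -0.27833174, -0.00210134],
       [-0.18143725,  0.63180328, -0.75359481],
       [ 0.21107699, -0.72343352, -0.65733587]]), 't': array([ 549.27501275,  182.3
[... 233 characters left out ...]
0.00177994],
       [-0.99764042,  0.01323072, -0.06736874],
       [ 0.06733906, -0.00267721, -0.99772656]]), 't': array([ -31.40731804,  566.21571747, 1083.62342651])}
wrist {'mtx': array([[344.05638125,   0.        , 320.60208747],
       [  0.        , 344.05638125, 195.42920435],
       [  0.        ,   0.        ,   1.        ]]), 'tool_from_camera': array([[ 9.99999972e-01, -1.92975937e-04,  1.33349085e-04,
        -5.14999878e-01],
       [ 1.38673624e-04,  9.44871776e-01,  3.27440542e-01,
        -8.53219996e+01],
       [-1.89185932e-04, -3.27440514e-01,  9.44871776e-01,
        -1.42762567e+02],
       [ 0.00000000e+00,  0.00000000e+00,  0.00000000e+00,
         1.00000000e+00]])}
```

View pics/top0.png

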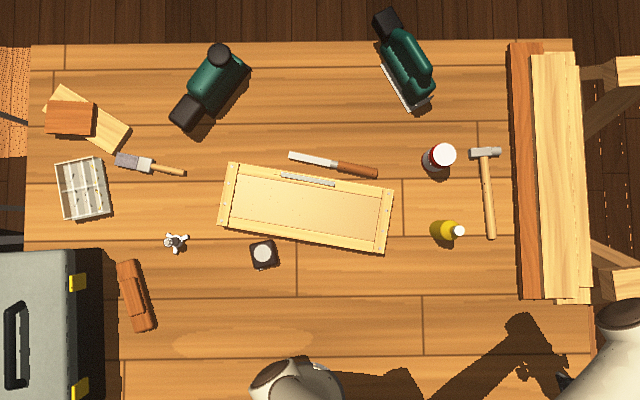

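View pics/side0.png

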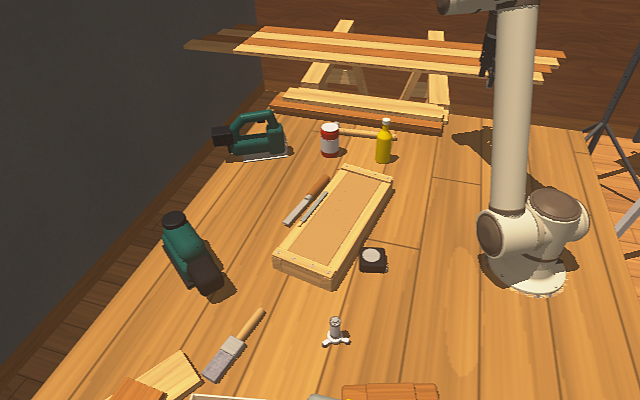

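View pics/wrist0.png

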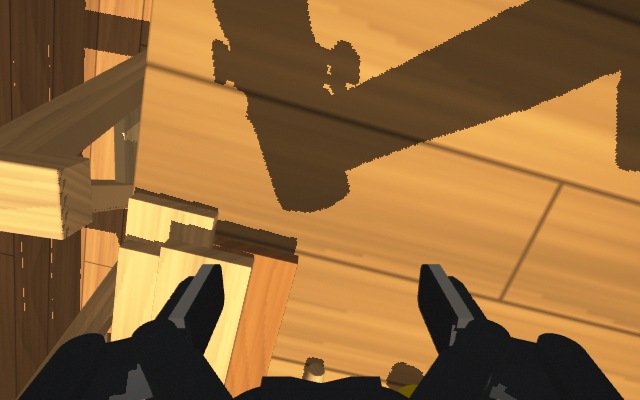

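The top view shows the casing (corners ≈ (230,162), (394,188), (384,255), (217,225)), the guide standing at ≈(175,242), and the tape at (263,254). In the side view the guide is at (335,332).

```bash
cat > h.py <<'E'
import numpy as np,cv2
from scipy.spatial.transform import Rotation as Ro
from bench import sense,capture,order,ctrl
def RT(c,s=None):
    if "R" in c: R,t=np.array(c["R"]),np.array(c["t"])
    else:
        T=np.array(c["tool_from_camera"]);q=np.array(s["eef_rot"]);Rw=Ro.from_quat(q[[1,2,3,0]]).as_matrix()
        Rc=Rw@T[:3,:3];p=Rw@T[:3,3]+s["ee_pos"];R=Rc.T;t=-Rc.T@p
    return R,t
def ray(c,uv,z,s=None):
    R,t=RT(c,s);o=-R.T@t;d=R.T@np.linalg.inv(c["mtx"])@np.array([uv[0],uv[1],1.])
    return o+d*(z-o[2])/d[2]
def proj(c,X,s=None):
    R,t=RT(c,s);p=c["mtx"]@(R@np.asarray(X)+t);return p[:2]/p[2]
E
python3 - <<'E'
from h import *
t=cv2.imread("pics/top0.png");cv2.imwrite("pics/topz.png",cv2.resize(t[145:270,205:405],None,fx=4,fy=4,interpolation=cv2.INTER_CUBIC))
g=t[222:262,150:200];s=cv2.imread("pics/side0.png")[305:355,310:365]
a=cv2.resize(g,(400,320),interpolation=cv2.INTER_CUBIC);b=cv2.resize(s,(352,320),interpolation=cv2.INTER_CUBIC)
cv2.imwrite("pics/gz.png",np.hstack([a,b]))
E
```

```text
(no output)
```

View pics/topz.png

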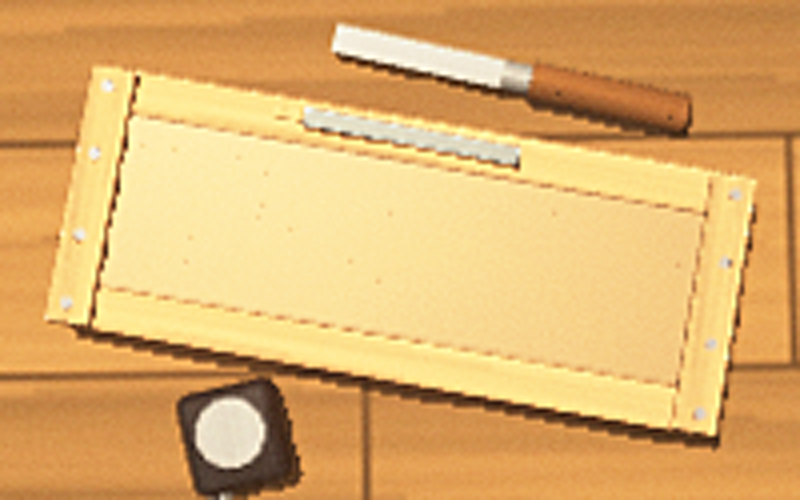

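View pics/gz.png

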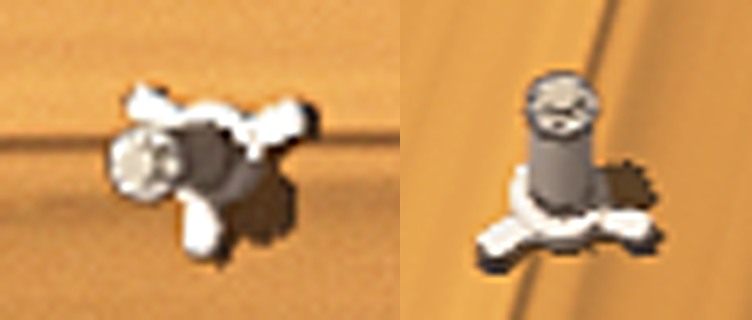

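```bash
python3 - <<'E'
from h import *
c=capture("top");d=capture("side")
f=lambda u,v:(u/4+205-.375,v/4+145-.375)
for z in(44,52):
    P=[ray(c,f(*p),z)[:2] for p in[(133,116),(707,213),(674,385),(104,288)]]
    Q=[ray(c,f(*p),z+8)[:2] for p in[(95,67),(755,180),(717,434),(47,320)]]
    for A in(P,Q):
        A=np.array(A);print(z,A.round(1).tolist(),A.mean(0).round(1),[np.linalg.norm(A[i]-A[(i+1)%4]).round(1) for i in range(4)],[np.degrees(np.arctan2(*(A[i]-A[(i+1)%4])[::-1])).round(1) for i in range(4)])
h1=(167.4,242);h2=(335.2,320.5)
print("head",ray(c,h1,80),ray(d,h2,80))
F=np.array([ray(c,(150+x/8-.4,222+y/8-.4),12) for x,y in[(145,98),(300,120),(203,240)]]);print("feet",F.round(1),F.mean(0))
E
```

```text
44 [[632.4, 178.4], [559.9, -217.1], [442.3, -191.6], [513.8, 198.2]] [537.1  -8. ] [np.float64(402.0), np.float64(120.3), np.float64(396.3), np.float64(120.2)] [np.float64(79.6), np.float64(-12.2), np.float64(-100.4), np.float64(170.5)]
44 [[665.6, 202.9], [581.6, -249.2], [409.3, -218.8], [492.4, 235.2]] [537.3  -7.5] [np.float64(459.8), np.float64(175.0), np.float64(461.6), np.float64(176.2)] [np.float64(79.5), np.float64(-10.0), np.float64(-100.4), np.float64(169.4)]
52 [[631.4, 176.8], [559.4, -215.7], [442.7, -190.4], [513.7, 196.5]] [536.8  -8.2] [np.float64(399.0), np.float64(119.4), np.float64(393.4), np.float64(119.3)] [np.float64(79.6), np.float64(-12.2), np.float64(-100.4), np.float64(170.5)]
52 [[664.3, 201.1], [581.0, -247.6], [409.9, -217.4], [492.4, 233.2]] [536.9  -7.7] [np.float64(456.4), np.float64(173.7), np.float64(458.1), np.float64(174.9)] [np.float64(79.5), np.float64(-10.0), np.float64(-100.4), np.float64(169.4)]
head [448.34901072 357.23920006  80.        ] [445.3943723  361.92985033  80.        ]
feet [[468.4 382.3  12. ]
 [459.9 327.7  12. ]
 [418.4 361.4  12. ]] [448.89493408 357.13046795  12.        ]
```

Cover top fits z = 44 (free length 396–402, width 120), with its centre at ≈(537,−8) and casing y pointing at 79.5°. The guide is upright at ≈(447,359). Next I plan the approach, with the tool's x turned onto the casing's y.

```bash
cat >> h.py <<'E'
C0=np.array([537.,-8.,44.]);A=np.radians(79.5)
EY=np.array([np.cos(A),np.sin(A),0]);EX=np.array([np.sin(A),-np.cos(A),0])
def Rt(s):
    q=np.array(s["eef_rot"]);return Ro.from_quat(q[[1,2,3,0]])
def cas(s):
    p=s["ee_pos"]-C0;return np.array([p@EX,p@EY,p[2]])
def goal(yaw): # tool x at yaw (rad), pointing down
    x=np.array([np.cos(yaw),np.sin(yaw),0]);z=np.array([0,0,-1.]);return Ro.from_matrix(np.column_stack([x,np.cross(z,x),z]))
def rows(p0,r0,p1,r1,n):
    rv=(r0.inv()*r1).as_rotvec();out=[]
    for i in range(n):
        ri=r0*Ro.from_rotvec(rv*i/n)
        out.append(np.r_[rv/n,ri.inv().apply((p1-p0)/n)/1000].round(4).tolist())
    return out
E
python3 - <<'E'
from h import *
s=sense();p1=C0+EY*-110+np.array([0,0,186])
for r in rows(s["ee_pos"],Rt(s),p1,goal(A),11):print(r)
E
```

```text
[-0.0, -0.0001, 0.0412, 0.0341, 0.0425, 0.0001]
[-0.0, -0.0001, 0.0412, 0.0358, 0.041, 0.0001]
[-0.0, -0.0001, 0.0412, 0.0375, 0.0395, 0.0001]
[-0.0, -0.0001, 0.0412, 0.0391, 0.038, 0.0001]
[-0.0, -0.0001, 0.0412, 0.0406, 0.0363, 0.0001]
[-0.0, -0.0001, 0.0412, 0.0421, 0.0346, 0.0001]
[-0.0, -0.0001, 0.0412, 0.0434, 0.0328, 0.0001]
[-0.0, -0.0001, 0.0412, 0.0448, 0.031, 0.0001]
[-0.0, -0.0001, 0.0412, 0.046, 0.0292, 0.0001]
[-0.0, -0.0001, 0.0412, 0.0472, 0.0272, 0.0001]
[-0.0, -0.0001, 0.0412, 0.0482, 0.0253, 0.0001]
```

Request:
move_arm(plan=[[0, 0, 0.041, 0.034, 0.0425, 0, 0], [0, 0, 0.041, 0.036, 0.041, 0, 0], [0, 0, 0.041, 0.0375, 0.0395, 0, 0], [0, 0, 0.041, 0.039, 0.038, 0, 0], [0, 0, 0.041, 0.0405, 0.0365, 0, 0], [0, 0, 0.041, 0.042, 0.0345, 0, 0], [0, 0, 0.041, 0.0435, 0.033, 0, 0], [0, 0, 0.041, 0.045, 0.031, 0, 0]])

```text
clock: 1.25
ee_pos: [429.1, -242.3, 230.0]
eef_rot: [-0.0, 0.734, 0.679, 0.001]
wrist_force: [0.4, -0.3, -0.4]
gripper_width: 0.003
```

```bash
python3 - <<'E'
from h import *
s=sense();print(s["clock"],s["ee_pos"],cas(s),s["wrist_force"],s["gripper_width"])
p1=C0+EY*-110+np.array([0,0,100])
for r in rows(s["ee_pos"],Rt(s),p1,goal(A),5):print(r)
E
```

```text
1.25 [ 429.11396332 -242.28049519  230.02017408] [ -63.38524587 -250.01811523  186.02017408] [ 0.36823261 -0.25975368 -0.35114632] 0.002812589399776777
[0.0001, -0.0002, 0.0213, 0.0265, 0.0156, 0.0172]
[0.0001, -0.0002, 0.0213, 0.0268, 0.015, 0.0172]
[0.0001, -0.0002, 0.0213, 0.0271, 0.0144, 0.0172]
[0.0001, -0.0002, 0.0213, 0.0274, 0.0139, 0.0172]
[0.0001, -0.0002, 0.0213, 0.0277, 0.0133, 0.0172]
```

Request:
move_arm(plan=[[0, 0, 0.027, 0.034, 0.019, 0, 0], [0, 0, 0.027, 0.034, 0.018, 0.01, 0], [0, 0, 0.027, 0.034, 0.017, 0.04, 0], [0, 0, 0.026, 0.035, 0.016, 0.055, 0], [0, 0, 0, 0, 0, 0.055, 0], [0, 0, 0, 0, 0, 0.014, 0]])

```text
clock: 2.0
ee_pos: [521.3, -108.2, 58.5]
eef_rot: [0.003, 0.768, 0.641, 0.004]
wrist_force: [-0.6, -0.3, 0.5]
gripper_width: 0.002
```

```bash
python3 - <<'E'
from h import *
import cv2
s=sense();print(s["clock"],s["ee_pos"],cas(s),s["wrist_force"],s["gripper_width"],(Rt(s).inv()*goal(A)).as_rotvec())
c=capture("wrist");cv2.imwrite("pics/w1.png",c["pixels"][:,:,::-1])
E
```

```text
2.0 [ 521.29765254 -108.18538832   58.51590311] [   2.81792669 -101.36930027   14.51590311] [-0.64974965 -0.26366547  0.50781173] 0.0023585657365676463 [ 0.01100583 -0.00232123  0.00349458]
```

View pics/w1.png

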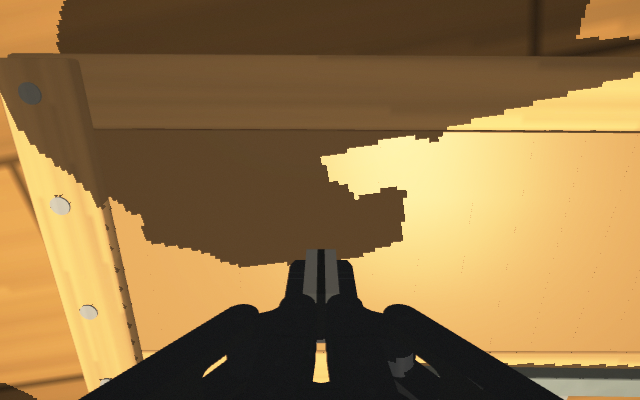

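The wrist view shows the closed fingertips over the cover: near seam at row ~130, far seam at row ~352 and the −y cleat at left. I'll check the casing frame against those seams.

```bash
python3 - <<'E'
from h import *
s=sense();c=capture("wrist")
im=c["pixels"].astype(int);g=im.sum(2)
for u in(150,200,250,470,520,560,600):
    col=g[110:150,u];print("near",u,110+col.argmin(),end=" ")
    v=110+col.argmin();p=ray(c,(u,v),44,s)-C0;print(round(p@EX,1),round(p@EY,1))
for u in(160,480,500,540,580,620):
    col=g[335:375,u];v=335+np.diff(col).argmin();p=ray(c,(u,v),44,s)-C0;print("far",u,v,round(p@EX,1),round(p@EY,1))
for (u,v) in((105,210),(131,345),(118,280)):
    p=ray(c,(u,v),52,s)-C0;print("cleat top inner",p@EX,p@EY)
E
```

```text
near 150 128 -59.6 -179.0
near 200 129 -59.2 -156.6
near 250 129 -59.3 -134.1
near 470 130 -59.1 -34.9
near 520 130 -59.2 -12.3
near 560 131 -58.8 5.9
near 600 131 -58.8 24.0
far 160 349 66.1 -193.9
far 480 348 65.2 -10.5
far 500 360 74.0 2.6
far 540 364 76.9 26.6
far 580 363 76.2 49.8
far 620 364 76.9 73.5
cleat top inner -23.037313343956626 -202.10703327604125
cleat top inner 55.68686360490743 -204.44979712755787
cleat top inner 14.748951423268236 -203.47202147372641
```

Request:
move_arm(plan=[[0.011, -0.002, 0.003, -0.008, -0.003, 0.009, 0], [0, 0, 0, 0, 0, 0.002, 0], [0, 0, 0, 0, 0, 0.001, 0]])

```text
clock: 2.48
ee_pos: [519.3, -116.8, 50.2]
eef_rot: [0.002, 0.769, 0.639, 0.002]
wrist_force: [-0.9, 1.1, 1.5]
gripper_width: -0.003
```

Request:
move_arm(plan=[[0, 0, 0, 0, 0, 0.003, 0], [0, 0, 0, 0, 0, 0.001, 0]])

```text
clock: 2.72
ee_pos: [519.5, -116.7, 47.9]
eef_rot: [0.002, 0.769, 0.639, 0.003]
wrist_force: [-1.7, 1.7, 5.3]
gripper_width: 0.006
```

```bash
python3 - <<'E'
from h import *
for i in range(1):
    s=sense();print(s["clock"],s["ee_pos"],cas(s),s["wrist_force"])
E
```

```text
2.725 [ 519.45781932 -116.70119178   47.88502431] [   2.56078356 -110.07778879    3.88502431] [-1.67339248  1.7283694   5.30300931]
```

Request:
move_arm(plan=[[0, 0, 0, 0, 0, -0.006, 0], [0, 0, 0, 0.03, -0.003, 0, 0], [0, 0, 0, 0, 0, 0.002, 0]])

```text
clock: 3.1
ee_pos: [523.2, -86.4, 53.3]
eef_rot: [0.003, 0.769, 0.639, 0.005]
wrist_force: [0.1, -0.7, -0.3]
gripper_width: 0.001
```

Request:
move_arm(plan=[[0, 0, 0, 0, 0, 0.001, 0]])

```text
clock: 3.22
ee_pos: [523.2, -86.6, 52.3]
eef_rot: [0.004, 0.769, 0.639, 0.005]
wrist_force: [-0.5, -0.5, -0.5]
gripper_width: 0.001
```

Request:
move_arm(plan=[[0, 0, 0, 0, 0, 0.001, 0]])

```text
clock: 3.35
ee_pos: [523.3, -86.9, 51.3]
eef_rot: [0.004, 0.769, 0.639, 0.005]
wrist_force: [0.5, 0.6, 1.6]
gripper_width: -0.002
```

```bash
sed -i 's/C0=np.array(\[537.,-8.,44.\])/C0=np.array([536.8,-8.1,52.])/' h.py; cat > p.py <<'E'
from h import *
s=sense();print("t %.2f"%s["clock"],"cas",cas(s).round(2),"F",s["wrist_force"].round(2),"vz",s["joint_velocities"].round(3))
E
python3 p.py
```

```text
t 3.35 cas [  1.13 -79.96  -0.68] F [0.45 0.62 1.58] vz [-0.006  0.01  -0.004  0.     0.019  0.002]
```

Request:
move_arm(plan=[[0, 0, 0, 0, 0, 0.001, 0]])

```text
clock: 3.48
ee_pos: [523.4, -87.2, 50.4]
eef_rot: [0.004, 0.769, 0.639, 0.005]
wrist_force: [-1.1, 0.7, 1.7]
gripper_width: -0.002
```

Request:
move_arm(plan=[[0, 0, 0, 0, 0, 0.001, 0]])

```text
clock: 3.6
ee_pos: [523.5, -87.3, 49.6]
eef_rot: [0.004, 0.77, 0.639, 0.005]
wrist_force: [-1.1, 2.4, 4.0]
gripper_width: 0.002
```

Request:
move_arm(plan=[[0, 0, 0, 0, 0, -0.005, 0], [0, 0, 0, 0.03, -0.001, 0, 0], [0, 0, 0, 0, 0, 0.001, 0], [0, 0, 0, 0, 0, 0.001, 0]])

```text
clock: 4.1
ee_pos: [527.8, -58.4, 52.9]
eef_rot: [0.004, 0.77, 0.638, 0.005]
wrist_force: [-0.0, -0.9, -0.2]
gripper_width: 0.0
```

Request:
move_arm(plan=[[0, 0, 0, 0, 0, 0.0006, 0]])

```text
clock: 4.22
ee_pos: [527.6, -58.9, 52.2]
eef_rot: [0.004, 0.77, 0.638, 0.005]
wrist_force: [-0.4, -1.1, -0.2]
gripper_width: -0.001
```

```bash
python3 p.py
```

```text
t 4.22 cas [  0.19 -51.61   0.15] F [-0.38 -1.1  -0.24] vz [-0.005  0.008 -0.007 -0.     0.011  0.002]
```

Request:
move_arm(plan=[[0, 0, 0, 0, 0, 0.001, 0]])

```text
clock: 4.35
ee_pos: [527.6, -59.2, 51.2]
eef_rot: [0.004, 0.77, 0.638, 0.005]
wrist_force: [-0.0, 1.3, 3.1]
gripper_width: -0.0
```

Request:
move_arm(plan=[[0, 0, 0, 0, 0, 0.001, 0]])

```text
clock: 4.47
ee_pos: [527.7, -59.3, 50.4]
eef_rot: [0.004, 0.77, 0.637, 0.005]
wrist_force: [-2.2, 3.2, 3.3]
gripper_width: 0.003
```

Request:
move_arm(plan=[[0, 0, 0, 0, 0, 0.001, 0]])

```text
clock: 4.6
ee_pos: [527.7, -59.3, 49.7]
eef_rot: [0.004, 0.77, 0.637, 0.005]
wrist_force: [-1.9, 2.3, 5.3]
gripper_width: -0.001
```

Request:
move_arm(plan=[[0.005, -0.008, 0, 0, 0, -0.0045, 0], [0, 0, 0, 0.03, -0.001, 0, 0], [0, 0, 0, 0, 0, 0.001, 0], [0, 0, 0, 0, 0, 0.001, 0]])

```text
clock: 5.1
ee_pos: [532.1, -30.2, 51.9]
eef_rot: [0.005, 0.771, 0.637, -0.001]
wrist_force: [-0.2, -0.8, 1.5]
gripper_width: -0.003
```

```bash
python3 p.py
```

```text
t 5.10 cas [ -0.56 -22.53  -0.05] F [-0.15 -0.79  1.48] vz [ 0.006  0.013 -0.005  0.007  0.013 -0.002]
```

Request:
move_arm(plan=[[0, 0, 0, 0, 0, 0.0007, 0]])

```text
clock: 5.22
ee_pos: [532.2, -30.4, 51.4]
eef_rot: [0.005, 0.771, 0.637, -0.001]
wrist_force: [-0.4, 2.1, 2.7]
gripper_width: 0.003
```

Request:
move_arm(plan=[[0, 0, 0, 0, 0, 0.0007, 0]])

```text
clock: 5.35
ee_pos: [532.3, -30.5, 51.0]
eef_rot: [0.005, 0.771, 0.637, -0.001]
wrist_force: [-2.3, 3.7, 4.4]
gripper_width: -0.001
```

Request:
move_arm(plan=[[0, 0, 0, 0, 0, 0.0007, 0]])

```text
clock: 5.48
ee_pos: [532.3, -30.5, 50.6]
eef_rot: [0.005, 0.771, 0.637, -0.0]
wrist_force: [-2.1, 3.5, 5.8]
gripper_width: -0.002
```

Request:
move_arm(plan=[[0, 0, 0, 0, 0, -0.004, 0], [0, 0, 0, 0.026, 0.001, 0, 0], [0, 0, 0, 0, 0, 0.001, 0], [0, 0, 0, 0, 0, 0.001, 0]])

```text
clock: 5.98
ee_pos: [537.4, -6.6, 52.0]
eef_rot: [0.004, 0.772, 0.636, -0.001]
wrist_force: [-1.0, 0.2, 0.7]
gripper_width: -0.002
```

```bash
python3 p.py
```

```text
t 5.97 cas [ 0.36  1.58 -0.01] F [-1.    0.2   0.74] vz [ 0.003  0.011 -0.003  0.006  0.011  0.   ]
```

Request:
move_arm(plan=[[0, 0, 0, 0, 0, 0.0005, 0]])

```text
clock: 6.1
ee_pos: [537.5, -6.8, 51.7]
eef_rot: [0.004, 0.772, 0.636, -0.001]
wrist_force: [-0.9, 3.2, 4.2]
gripper_width: 0.003
```

Request:
move_arm(plan=[[0, 0, 0, 0, 0, 0.0005, 0]])

```text
clock: 6.22
ee_pos: [537.5, -6.8, 51.6]
eef_rot: [0.004, 0.772, 0.636, -0.001]
wrist_force: [-1.4, 4.5, 5.5]
gripper_width: -0.002
```

Request:
move_arm(plan=[[0, 0, 0, 0, 0, 0.0005, 0]])

```text
clock: 6.35
ee_pos: [537.5, -6.8, 51.5]
eef_rot: [0.004, 0.772, 0.636, -0.001]
wrist_force: [-1.9, 3.3, 4.7]
gripper_width: -0.005
```

Request:
move_arm(plan=[[0, 0, 0, 0, 0, -0.003, 0], [0, 0, 0, 0.025, 0.001, 0, 0], [0, 0, 0, 0, 0, 0.001, 0], [0, 0, 0, 0, 0, 0.001, 0]])

```text
clock: 6.85
ee_pos: [542.4, 16.0, 51.8]
eef_rot: [0.004, 0.772, 0.635, -0.002]
wrist_force: [-2.4, -0.5, 5.1]
gripper_width: -0.003
```

```bash
python3 p.py
```

```text
t 6.85 cas [ 1.11 24.68 -0.17] F [-2.44 -0.46  5.11] vz [ 0.004  0.007 -0.001  0.007  0.003 -0.001]
```

Request:
move_arm(plan=[[0, 0, 0, 0, 0, 0.0005, 0]])

```text
clock: 6.98
ee_pos: [542.4, 15.8, 51.8]
eef_rot: [0.004, 0.773, 0.635, -0.002]
wrist_force: [-2.3, 4.4, 6.2]
gripper_width: -0.003
```

Request:
move_arm(plan=[[0, 0, 0, 0, 0, 0.0005, 0]])

```text
clock: 7.1
ee_pos: [542.4, 15.8, 51.8]
eef_rot: [0.004, 0.773, 0.635, -0.001]
wrist_force: [-2.2, 3.0, 5.8]
gripper_width: -0.0
```

Request:
move_arm(plan=[[0, 0, 0, 0, 0, -0.003, 0], [0, 0, 0, 0.025, 0.001, 0, 0], [0, 0, 0, 0, 0, 0.001, 0], [0, 0, 0, 0, 0, 0.001, 0]])

```text
clock: 7.6
ee_pos: [547.3, 38.2, 52.4]
eef_rot: [0.004, 0.774, 0.634, -0.002]
wrist_force: [-0.4, -0.3, 0.0]
gripper_width: -0.003
```

```bash
python3 p.py
```

```text
t 7.60 cas [ 1.92 47.44  0.39] F [-0.43 -0.33  0.04] vz [ 0.     0.014 -0.002  0.002  0.021  0.001]
```

Request:
move_arm(plan=[[0, 0, 0, 0, 0, 0.0005, 0]])

```text
clock: 7.72
ee_pos: [547.4, 37.8, 52.0]
eef_rot: [0.004, 0.774, 0.633, -0.002]
wrist_force: [0.1, 2.2, 2.9]
gripper_width: -0.004
```

Request:
move_arm(plan=[[0, 0, 0, 0, 0, 0.0005, 0]])

```text
clock: 7.85
ee_pos: [547.4, 37.8, 51.8]
eef_rot: [0.004, 0.774, 0.633, -0.002]
wrist_force: [-3.0, 4.0, 4.9]
gripper_width: 0.002
```

Request:
move_arm(plan=[[0, 0, 0, 0, 0, 0.0005, 0]])

```text
clock: 7.98
ee_pos: [547.4, 37.8, 51.8]
eef_rot: [0.004, 0.774, 0.633, -0.001]
wrist_force: [-2.3, 1.9, 5.4]
gripper_width: 0.001
```

Request:
move_arm(plan=[[0, 0, 0, 0, 0, -0.003, 0], [0, 0, 0, 0.023, -0.001, 0, 0], [0, 0, 0, 0, 0, 0.001, 0], [0, 0, 0, 0, 0, 0.001, 0]])

```text
clock: 8.48
ee_pos: [550.6, 61.1, 51.9]
eef_rot: [0.004, 0.774, 0.633, -0.003]
wrist_force: [-0.2, -3.1, 2.9]
gripper_width: -0.001
```

```bash
python3 p.py
```

```text
t 8.47 cas [ 0.97 70.54 -0.1 ] F [-0.2  -3.06  2.94] vz [ 0.009  0.011 -0.001  0.016 -0.    -0.002]
```

Request:
move_arm(plan=[[0, 0, 0, 0, 0, 0.0005, 0]])

```text
clock: 8.6
ee_pos: [550.6, 61.0, 51.7]
eef_rot: [0.004, 0.774, 0.633, -0.003]
wrist_force: [-2.3, -0.4, 5.1]
gripper_width: 0.003
```

Request:
move_arm(plan=[[0, 0, 0, 0, 0, 0.0005, 0]])

```text
clock: 8.72
ee_pos: [550.6, 61.0, 51.8]
eef_rot: [0.004, 0.774, 0.633, -0.003]
wrist_force: [-1.9, -0.0, 5.0]
gripper_width: 0.0
```

Request:
move_arm(plan=[[0, 0, 0, 0, 0, 0.0007, 0]])

```text
clock: 8.85
ee_pos: [550.6, 61.0, 51.7]
eef_rot: [0.004, 0.774, 0.633, -0.003]
wrist_force: [-2.9, 0.5, 6.0]
gripper_width: 0.001
```

Request:
move_arm(plan=[[0, 0, 0, 0, 0, -0.003, 0], [0, 0, 0, 0.023, -0.001, 0, 0], [0, 0, 0, 0, 0, 0.001, 0], [0, 0, 0, 0, 0, 0.001, 0]])

```text
clock: 9.35
ee_pos: [554.4, 85.1, 52.2]
eef_rot: [0.004, 0.774, 0.633, -0.002]
wrist_force: [-0.1, 0.4, 0.6]
gripper_width: -0.001
```

```bash
python3 p.py
```

```text
t 9.35 cas [ 0.32 94.85  0.16] F [-0.07  0.36  0.6 ] vz [ 0.011  0.017  0.003  0.004  0.02  -0.004]
```

Request:
move_arm(plan=[[0, 0, 0, 0, 0, 0.0005, 0]])

```text
clock: 9.48
ee_pos: [554.5, 85.2, 51.7]
eef_rot: [0.004, 0.774, 0.633, -0.002]
wrist_force: [-0.9, -0.4, 3.5]
gripper_width: -0.003
```

Request:
move_arm(plan=[[0, 0, 0, 0, 0, 0.0006, 0]])

```text
clock: 9.6
ee_pos: [554.5, 85.2, 51.5]
eef_rot: [0.004, 0.774, 0.633, -0.002]
wrist_force: [-1.4, 0.9, 5.2]
gripper_width: -0.002
```

Request:
move_arm(plan=[[0, 0, 0, 0, 0, 0.0007, 0]])

```text
clock: 9.72
ee_pos: [554.5, 85.2, 51.3]
eef_rot: [0.004, 0.774, 0.633, -0.002]
wrist_force: [-1.4, 1.0, 6.0]
gripper_width: -0.002
```

Request:
move_arm(plan=[[0, 0, 0, 0, 0, 0.0007, 0]])

```text
clock: 9.85
ee_pos: [554.5, 85.2, 51.3]
eef_rot: [0.004, 0.774, 0.633, -0.002]
wrist_force: [-2.3, 0.7, 6.3]
gripper_width: 0.001
```

Request:
move_arm(plan=[[0, 0, 0, 0, 0, -0.003, 0], [0, 0, 0, 0.02, -0.001, 0, 0], [0, 0, 0, 0, 0, 0.001, 0], [0, 0, 0, 0, 0, 0.001, 0]])

```text
clock: 10.35
ee_pos: [557.4, 105.8, 51.6]
eef_rot: [0.004, 0.774, 0.633, -0.003]
wrist_force: [0.0, -0.7, 2.3]
gripper_width: -0.0
```

Request:
move_arm(plan=[[0, 0, 0, 0, 0, 0.0007, 0]])

```text
clock: 10.48
ee_pos: [557.4, 105.8, 51.1]
eef_rot: [0.004, 0.774, 0.633, -0.003]
wrist_force: [-1.6, 0.4, 5.4]
gripper_width: 0.0
```

Request:
move_arm(plan=[[0, 0, 0, 0, 0, 0.0007, 0]])

```text
clock: 10.6
ee_pos: [557.5, 105.8, 50.9]
eef_rot: [0.004, 0.774, 0.633, -0.003]
wrist_force: [-1.5, 0.0, 5.7]
gripper_width: 0.002
```

Request:
move_arm(plan=[[0, 0, 0, 0, 0, 0.0007, 0]])

```text
clock: 10.72
ee_pos: [557.5, 105.7, 50.8]
eef_rot: [0.004, 0.774, 0.633, -0.002]
wrist_force: [-2.6, 0.5, 6.3]
gripper_width: 0.001
```

Request:
move_arm(plan=[[0, 0, 0, 0, 0, 0.0007, 0]])

```text
clock: 10.85
ee_pos: [557.5, 105.7, 50.8]
eef_rot: [0.004, 0.774, 0.633, -0.002]
wrist_force: [-2.7, 0.7, 7.0]
gripper_width: 0.001
```

Request:
move_arm(plan=[[0, 0, 0, 0, 0, 0.0007, 0]])

```text
clock: 10.98
ee_pos: [557.5, 105.7, 50.8]
eef_rot: [0.004, 0.774, 0.633, -0.002]
wrist_force: [-1.6, 0.6, 5.8]
gripper_width: -0.001
```

```bash
python3 p.py
```

```text
t 10.97 cas [ -0.37 115.72  -1.21] F [-1.56  0.56  5.8 ] vz [ 0.002 -0.002 -0.003  0.001  0.003  0.002]
```

Request:
move_arm(plan=[[0, 0, 0, 0, 0, -0.004, 0], [0, 0, 0, 0.025, 0, 0, 0], [0, 0, 0, 0, 0, 0.002, 0], [0, 0, 0, 0, 0, 0.001, 0], [0, 0, 0, 0, 0, 0.001, 0]])

```text
clock: 11.6
ee_pos: [562.9, 131.6, 50.7]
eef_rot: [0.005, 0.774, 0.633, -0.002]
wrist_force: [-2.2, -0.6, 5.9]
gripper_width: -0.003
```

Request:
move_arm(plan=[[0, 0, 0, 0, 0, 0.0007, 0], [0, 0, 0, 0, 0, 0.0007, 0]])

```text
clock: 11.85
ee_pos: [562.9, 131.6, 50.6]
eef_rot: [0.005, 0.774, 0.633, -0.002]
wrist_force: [-2.1, 1.1, 5.9]
gripper_width: -0.003
```

Request:
move_arm(plan=[[0, 0, 0, 0, 0, 0.0007, 0], [0, 0, 0, 0, 0, 0.0007, 0]])

```text
clock: 12.1
ee_pos: [562.9, 131.5, 50.7]
eef_rot: [0.005, 0.774, 0.633, -0.001]
wrist_force: [-2.3, -0.8, 5.1]
gripper_width: -0.001
```

```bash
python3 p.py
```

```text
t 12.10 cas [  0.24 142.05  -1.34] F [-2.29 -0.81  5.06] vz [ 0.    -0.002 -0.003 -0.002  0.004  0.   ]
```

Request:
move_arm(plan=[[0, 0, 0, 0, 0, -0.004, 0], [0, 0, 0, -0.06, 0, 0, 0], [0, 0, 0, 0, 0, 0.001, 0], [0, 0, 0, 0, 0, 0.001, 0]])

```text
clock: 12.6
ee_pos: [551.0, 71.7, 53.0]
eef_rot: [0.005, 0.774, 0.633, -0.001]
wrist_force: [0.4, 0.3, -0.5]
gripper_width: 0.002
```

Request:
move_arm(plan=[[0, 0, 0, 0, 0, 0.0007, 0], [0, 0, 0, 0, 0, 0.0007, 0]])

```text
clock: 12.85
ee_pos: [551.1, 72.2, 51.6]
eef_rot: [0.005, 0.774, 0.633, -0.001]
wrist_force: [-1.8, -3.3, 4.7]
gripper_width: -0.005
```

Request:
move_arm(plan=[[0, 0, 0, 0, 0, 0.0007, 0], [0, 0, 0, 0, 0, 0.0007, 0]])

```text
clock: 13.1
ee_pos: [551.2, 72.3, 51.5]
eef_rot: [0.005, 0.773, 0.634, -0.002]
wrist_force: [-1.4, -1.9, 6.1]
gripper_width: 0.001
```

```bash
python3 p.py
```

```text
t 13.10 cas [-0.53 81.63 -0.46] F [-1.39 -1.93  6.09] vz [ 0.002  0.002 -0.002  0.01  -0.004  0.002]
```

Request:
move_arm(plan=[[0, 0, 0, 0, 0, -0.003, 0], [0, 0, 0, -0.023, 0, 0, 0], [0, 0, 0, 0, 0, 0.001, 0], [0, 0, 0, 0, 0, 0.001, 0]])

```text
clock: 13.6
ee_pos: [546.8, 49.7, 52.5]
eef_rot: [0.005, 0.773, 0.634, -0.001]
wrist_force: [0.1, 0.0, 0.6]
gripper_width: 0.002
```

Request:
move_arm(plan=[[0, 0, 0, 0, 0, 0.0007, 0], [0, 0, 0, 0, 0, 0.0007, 0]])

```text
clock: 13.85
ee_pos: [546.7, 49.6, 51.7]
eef_rot: [0.005, 0.773, 0.635, -0.002]
wrist_force: [-2.0, -0.1, 7.2]
gripper_width: -0.001
```

Request:
move_arm(plan=[[0, 0, 0, 0, 0, 0.0007, 0], [0, 0, 0, 0, 0, 0.0007, 0]])

```text
clock: 14.1
ee_pos: [546.6, 49.6, 51.8]
eef_rot: [0.005, 0.772, 0.635, -0.002]
wrist_force: [-2.1, -0.4, 5.9]
gripper_width: 0.002
```

```bash
python3 p.py
```

```text
t 14.10 cas [-0.84 58.49 -0.24] F [-2.06 -0.41  5.91] vz [ 0.002  0.     0.001  0.006 -0.    -0.001]
```

Request:
move_arm(plan=[[0, 0, 0, 0, 0, -0.003, 0], [0, 0, 0, -0.044, 0.001, 0, 0], [0, 0, 0, 0, 0, 0.001, 0], [0, 0, 0, 0, 0, 0.001, 0]])

```text
clock: 14.6
ee_pos: [540.2, 6.6, 53.4]
eef_rot: [0.006, 0.772, 0.636, -0.001]
wrist_force: [0.8, 0.9, -0.6]
gripper_width: 0.003
```

Request:
move_arm(plan=[[0, 0, 0, 0, 0, 0.0007, 0], [0, 0, 0, 0, 0, 0.0007, 0]])

```text
clock: 14.85
ee_pos: [540.6, 7.5, 51.9]
eef_rot: [0.006, 0.771, 0.637, -0.001]
wrist_force: [-0.2, -1.2, 4.7]
gripper_width: 0.0
```

Request:
move_arm(plan=[[0, 0, 0, 0, 0, 0.0007, 0], [0, 0, 0, 0, 0, 0.0007, 0]])

```text
clock: 15.1
ee_pos: [540.6, 7.5, 51.7]
eef_rot: [0.006, 0.771, 0.637, -0.002]
wrist_force: [-2.9, -1.9, 7.4]
gripper_width: -0.003
```

```bash
python3 p.py
```

```text
t 15.10 cas [ 0.92 15.99 -0.27] F [-2.9  -1.87  7.36] vz [ 0.003 -0.    -0.001  0.005 -0.001  0.   ]
```

Request:
move_arm(plan=[[0, 0, 0, 0, 0, -0.003, 0], [0, 0, 0, -0.023, 0.001, 0, 0], [0, 0, 0, 0, 0, 0.001, 0], [0, 0, 0, 0, 0, 0.001, 0]])

```text
clock: 15.6
ee_pos: [538.1, -14.1, 53.1]
eef_rot: [0.007, 0.77, 0.638, -0.001]
wrist_force: [0.4, -0.3, 0.2]
gripper_width: -0.003
```

Request:
move_arm(plan=[[0, 0, 0, 0, 0, 0.0007, 0], [0, 0, 0, 0, 0, 0.0007, 0]])

```text
clock: 15.85
ee_pos: [538.3, -13.5, 51.7]
eef_rot: [0.007, 0.77, 0.638, -0.001]
wrist_force: [-0.8, -1.3, 3.8]
gripper_width: 0.001
```

Request:
move_arm(plan=[[0, 0, 0, 0, 0, 0.0007, 0], [0, 0, 0, 0, 0, 0.0007, 0]])

```text
clock: 16.1
ee_pos: [538.4, -13.6, 51.3]
eef_rot: [0.007, 0.77, 0.639, -0.001]
wrist_force: [-1.8, 0.5, 6.0]
gripper_width: 0.003
```

```bash
python3 p.py
```

```text
t 16.10 cas [ 2.57 -5.11 -0.75] F [-1.85  0.51  6.03] vz [ 0.002  0.002 -0.002  0.003  0.002 -0.001]
```

```bash
cat > fit.py <<'E'
import numpy as np
from scipy.optimize import least_squares
D=np.array([[-110,4.0,5.3],[-80,2.4,4.0],[-51.7,2.3,5.3],[-22.6,1.4,5.9],[-5.1,.75,6.0],[1.4,.5,5.0],[16,.27,7],[24.6,.2,6],[47,.22,5.4],[58.5,.24,6],[70.5,.27,5.7],[81.6,.46,6.1],[95,.7,6.1],[115.7,1.2,6.2],[142,1.35,5.4]])
h=2.5;N=167;x=np.linspace(-207.5,207.5,N);nd=2*N
def K0(EI):
    K=np.zeros((nd,nd));k=EI/h**3*np.array([[12,6*h,-12,6*h],[6*h,4*h*h,-6*h,2*h*h],[-12,-6*h,12,-6*h],[6*h,2*h*h,-6*h,4*h*h]])
    for i in range(N-1):K[2*i:2*i+4,2*i:2*i+4]+=k
    K[0,0]+=1e6;K[-2,-2]+=1e6;return K
def model(p,pts=D):
    c,lEI,lk,kl,z0=p;K=K0(np.exp(lEI));w=np.clip((22+h/2-abs(x-c))/h,0,1)*np.exp(lk)*h/44
    out=[]
    for y,d,F in pts:
        f=np.zeros(nd)
        for o in(-6,6):
            u=(y+o+207.5)/h;i=int(u);a=u-i;f[2*i]+=F/2*(1-a);f[2*i+2]+=F/2*a
        act=np.ones(N,bool)
        for _ in range(30):
            M=K.copy();M[np.arange(0,nd,2),np.arange(0,nd,2)]+=w*act
            q=np.linalg.solve(M,f);n=q[::2]>0
            if(n==act).all():break
            act=n
        out.append(np.interp(y,x,q[::2])+F/np.exp(kl)+z0)
    return np.array(out)
if __name__=="__main__":
    sg=np.r_[.6,.5,.3,.15,.08*np.ones(9),.12,.15]
    for sl in (slice(0,15),slice(3,15),slice(3,13)):
        DD=D[sl]
        f=lambda p:np.r_[(model(p,DD)-DD[:,1])/sg[sl],(p[2]-np.log(200))/1.5,(p[3]-np.log(60))/1,p[4]/.15]
        r=least_squares(f,[40,np.log(1.5e6),np.log(200),np.log(60),0],diff_step=1e-3,x_scale=[10,.3,.5,.5,.1])
        cov=np.linalg.inv(r.jac.T@r.jac);print(r.x.round(2),"sd",np.sqrt(np.diag(cov)).round(2),2*r.cost);print((model(r.x,DD)-DD[:,1]).round(2))
E
python3 fit.py
```

```text
[42.04 12.51  6.49  4.02  0.07] sd [1.11 0.07 1.04 0.81 0.09] 4.123622629182367
[-0.45  0.17  0.19  0.03  0.   -0.03  0.03  0.01 -0.04 -0.03  0.01  0.01
  0.05 -0.01 -0.15]
[42.15 12.5   6.5   4.04  0.07] sd [1.13 0.09 1.08 0.81 0.09] 3.0226701290107707
[ 0.04  0.01 -0.02  0.03  0.01 -0.04 -0.04  0.    0.    0.05 -0.   -0.14]
[42.44 12.61  5.94  4.06  0.06] sd [1.37 0.15 1.13 0.83 0.09] 1.4583810991631747
[-0.02  0.   -0.02  0.05  0.01 -0.05 -0.03  0.01 -0.01  0.01]
```

The beam model fits the presses to within noise. The bearer's middle is at casing y ≈ +42 (±1.3), with edges at 20 and 64. I'll lift and look at the cover seams for the midline.

Request:
move_arm(plan=[[0, 0, 0, 0, 0, -0.03, 0], [0.007, -0.005, 0, 0.01, 0, -0.06, 0.5], [0.005, -0.005, 0, 0.04, 0, -0.06, 0.9], [0, 0, 0, 0, 0, 0, 0.9]])

```text
clock: 16.6
ee_pos: [546.8, 35.0, 196.7]
eef_rot: [0.005, 0.77, 0.638, -0.009]
wrist_force: [-0.1, 0.2, -0.8]
gripper_width: 0.634
```

```bash
python3 - <<'E'
from h import *
s=sense();print(s["clock"],cas(s),s["joint_velocities"].round(3),(Rt(s).inv()*goal(A)).as_rotvec())
c=capture("wrist");cv2.imwrite("pics/w2.png",c["pixels"][:,:,::-1])
import pickle;pickle.dump((c,s),open("w2.pkl","wb"))
for yc in(-100,0,100):
  print([proj(c,C0+EX*x+EY*yc,s).round(0) for x in(-59.5,59.5)])
E
```

```text
16.6 [  1.96934258  44.199697   144.7480286 ] [-0.032  0.028 -0.094 -0.04  -0.014 -0.002] [-0.00422051  0.01932259 -0.0034672 ]
[array([149., 108.]), array([170., 239.])]
[array([271., 108.]), array([277., 240.])]
[array([394., 108.]), array([385., 240.])]
```

View pics/w2.png

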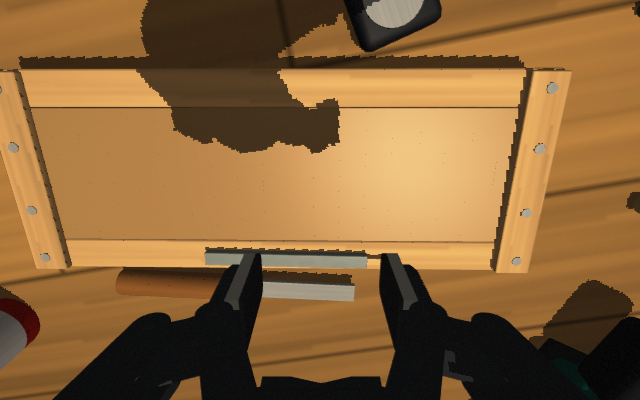

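```bash
python3 - <<'E'
from h import *
import pickle;c,s=pickle.load(open("w2.pkl","rb"))
g=c["pixels"].astype(int).sum(2)
print("near");
for u in(60,100,140,380,420,460,500):
    v=98+g[98:114,u].argmin();p=ray(c,(u,v),52,s)-C0;print(u,v,round(p@EX,1),round(p@EY,1))
print("far")
for u in(100,140,180,380,420,460):
    v=232+g[232:248,u].argmin();p=ray(c,(u,v),52,s)-C0;print(u,v,round(p@EX,1),round(p@EY,1))
for uv in[(65,240),(30,107),(525,70),(492,242)]:
    p=ray(c,uv,60,s)-C0;print(uv,p@EX,p@EY)
E
```

```text
near
60 107 -60.5 -174.1
100 107 -60.4 -140.7
140 107 -60.3 -107.5
380 107 -59.9 89.0
420 107 -59.9 121.2
460 107 -59.8 153.3
500 107 -59.7 185.3
far
100 239 59.7 -166.3
140 239 59.5 -128.4
180 239 59.3 -90.7
380 241 60.2 95.2
420 241 60.0 131.9
460 242 60.8 168.6
(65, 240) 56.95776083301321 -193.0871317422777
(30, 107) -61.13323988495641 -192.39233262510382
(525, 70) -87.5194772340367 195.7097666412943
(492, 242) 56.63271202202977 193.48075455708067
```

Request:
move_arm(plan=[[0, 0.01, 0, 0.05, -0.026, 0, 1], [0, 0.01, 0, 0.05, -0.026, 0, 1], [0, 0, 0, 0.05, -0.026, 0, 1], [0, 0, 0, 0.05, -0.026, 0, 1], [0, 0, 0, 0.05, -0.026, 0, 1], [0, 0, 0, 0.05, -0.026, 0, 1], [0, 0, 0, 0, 0, 0, 1]])

```text
clock: 17.52
ee_pos: [441.2, 362.0, 180.7]
eef_rot: [-0.005, 0.773, 0.634, -0.013]
wrist_force: [0.5, -0.3, -0.4]
gripper_width: 0.999
```

```bash
python3 - <<'E'
from h import *
s=sense();print(s["clock"],s["ee_pos"],s["joints"].round(2),s["joint_velocities"].round(3),(Rt(s).inv()*goal(A)).as_rotvec(),s["gripper_width"])
c=capture("wrist");cv2.imwrite("pics/w3.png",c["pixels"][:,:,::-1])
import pickle;pickle.dump((c,s),open("w3.pkl","wb"))
E
```

```text
17.525 [441.22623852 361.96031099 180.67940964] [ 0.96  0.35 -0.18 -0.02 -1.07 -2.72] [-0.034 -0.005 -0.053 -0.006 -0.011 -0.004] [-0.02399868  0.01399393 -0.01350407] 0.9987205694960098
```

View pics/w3.png

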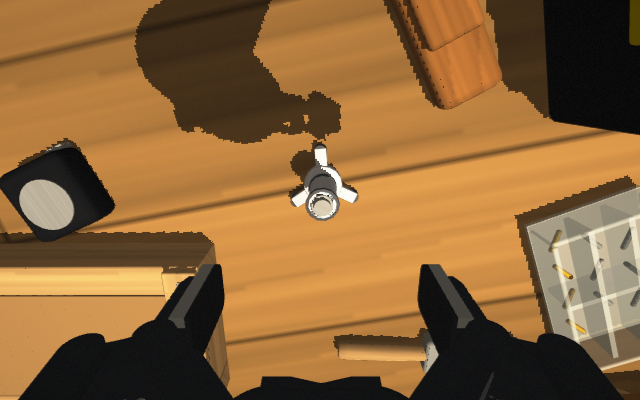

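The guide stands upright with its head at (322,206) and feet at (320,155), (297,199) and (350,195). Nothing stands near it.

```bash
python3 - <<'E'
from h import *
import pickle;c,s=pickle.load(open("w3.pkl","rb"))
z=c["pixels"][135:225,275:370,::-1];cv2.imwrite("pics/w3z.png",cv2.resize(z,None,fx=6,fy=6,interpolation=cv2.INTER_CUBIC))
print(ray(c,(322,206),80,s))
print(np.mean([ray(c,p,8,s) for p in((320,155),(297,199),(350,195))],0))
E
```

```text
[446.22590586 359.78492366  80.        ]
[448.5920956  358.86758349   8.        ]
```

View pics/w3z.png

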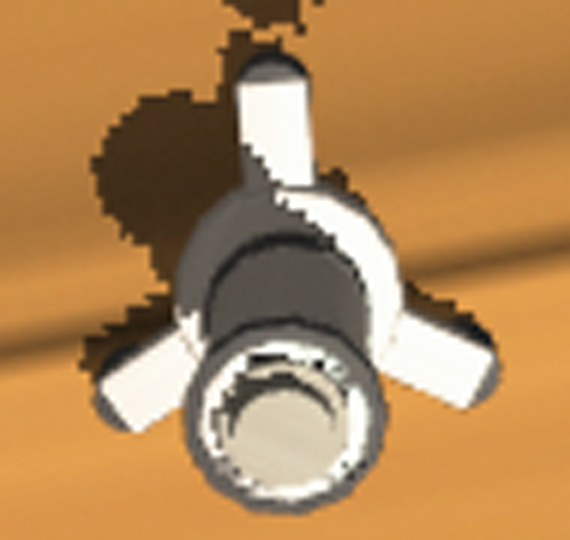

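Request:
move_arm(plan=[[-0.024, 0.014, -0.0135, -0.0014, 0.0062, 0.03, 1], [0, 0, 0, 0, 0, 0.03, 1], [0, 0, 0, 0, 0, 0, 1]])

```text
clock: 17.95
ee_pos: [446.2, 352.2, 116.3]
eef_rot: [0.001, 0.771, 0.637, -0.003]
wrist_force: [0.2, -0.6, 0.7]
gripper_width: 0.996
```

```bash
cat > q.py <<'E'
from h import *
import sys
a=list(map(float,sys.argv[1:4]));s=sense();T=np.array(a)
print("t",s["clock"],s["ee_pos"].round(1),s["joint_velocities"].round(3),"F",s["wrist_force"].round(1),"w",round(s["gripper_width"],3))
print("rot",(Rt(s).inv()*goal(A)).as_rotvec().round(4),"shift mm",Rt(s).inv().apply(T-s["ee_pos"]).round(1))
E
python3 q.py 447 359.5 31
```

```text
t 17.95 [446.2 352.2 116.3] [-0.014 -0.031  0.027  0.021  0.006  0.003] F [ 0.2 -0.6  0.7] w 0.996
rot [-0.0031  0.0057 -0.0057] shift mm [ 7.8 -0.3 85.2]
```

Request:
move_arm(plan=[[-0.003, 0.005, -0.005, 0.0078, 0, 0, 1], [0, 0, 0, 0, 0, 0, 1]])

```text
clock: 18.2
ee_pos: [449.2, 359.8, 117.9]
eef_rot: [0.0, 0.769, 0.639, 0.001]
wrist_force: [-0.7, 0.3, -0.1]
gripper_width: 1.0
```

```bash
python3 q.py 447 359.5 31
```

```text
t 18.2 [449.2 359.8 117.9] [-0.011 -0.016 -0.     0.002 -0.005  0.001] F [-0.7  0.3 -0.1] w 1.0
rot [ 0.0016 -0.0014 -0.002 ] shift mm [-0.8 -2.2 86.9]
```

Request:
move_arm(plan=[[0, 0, 0, -0.001, -0.002, 0.03, 1], [0, 0, 0, 0, 0, 0.03, 1], [0, 0, 0, 0, 0, 0.022, 1], [0, 0, 0, 0, 0, 0, 1]])

```text
clock: 18.7
ee_pos: [450.3, 362.5, 39.3]
eef_rot: [-0.001, 0.769, 0.639, 0.007]
wrist_force: [0.5, 0.2, 0.1]
gripper_width: 0.998
```

```bash
python3 q.py 447 359.5 31
```

```text
t 18.7 [450.3 362.5  39.3] [-0.003 -0.031  0.033  0.016  0.002  0.001] F [0.5 0.2 0.1] w 0.998
rot [ 0.0072 -0.0116 -0.0016] shift mm [-3.7 -2.7  8.3]
```

Request:
move_arm(plan=[[0.007, -0.0115, -0.0015, -0.0037, -0.0027, 0.008, 1], [0, 0, 0, 0, 0, 0, 1]])

```text
clock: 18.95
ee_pos: [447.9, 360.6, 33.3]
eef_rot: [-0.0, 0.769, 0.64, 0.002]
wrist_force: [-0.2, -0.7, -0.8]
gripper_width: 0.997
```

```bash
python3 q.py 447 359.5 31;python3 - <<'E'
from h import *
c=capture("wrist");cv2.imwrite("pics/w4.png",c["pixels"][:,:,::-1])
E
```

```text
t 18.95 [447.9 360.6  33.3] [ 0.    -0.023  0.029  0.013 -0.001  0.001] F [-0.2 -0.7 -0.8] w 0.997
rot [ 0.0019 -0.0033  0.0004] shift mm [-1.3 -0.7  2.3]
```

View pics/w4.png

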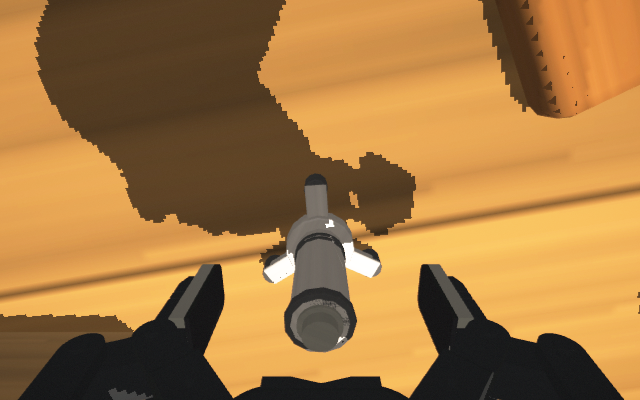

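The sleeve, at column ~320, is centred between the pads. Closing now.

Request:
move_arm(plan=[[0.002, -0.003, 0, -0.001, -0.0005, 0.001, 0], [0, 0, 0, 0, 0, 0, 0], [0, 0, 0, 0, 0, 0, 0], [0, 0, 0, 0, 0, 0, 0], [0, 0, 0, 0, 0, 0, 0]], grip_force=40)

```text
clock: 19.62
ee_pos: [448.3, 360.7, 34.5]
eef_rot: [-0.0, 0.769, 0.64, 0.002]
wrist_force: [0.5, -0.3, -0.4]
gripper_width: 0.27
```

```bash
python3 q.py 447 359.5 31
```

```text
t 19.625 [448.3 360.7  34.5] [-0.002  0.001 -0.     0.001  0.001 -0.002] F [ 0.5 -0.3 -0.4] w 0.27
rot [ 0.0021 -0.0037  0.001 ] shift mm [-1.5 -1.   3.5]
```

Request:
move_arm(plan=[[0, 0, 0, 0, 0, -0.02, 0], [0, 0, 0, 0, 0, -0.05, 0], [0, 0, 0, 0, 0, -0.055, 0], [0, 0, 0, 0, 0, 0, 0]])

```text
clock: 20.12
ee_pos: [446.0, 358.7, 158.4]
eef_rot: [-0.0, 0.769, 0.639, -0.003]
wrist_force: [0.2, 0.7, -4.7]
gripper_width: 0.271
```

```bash
python3 - <<'E'
from h import *
s=sense();T=C0+EY*42;T[2]=160;print(T)
E
python3 q.py 544.5 33.2 160
```

```text
[544.45389207  33.19670612 160.        ]
t 20.125 [446.  358.7 158.4] [ 0.001  0.062 -0.096 -0.054 -0.009 -0.   ] F [ 0.2  0.7 -4.7] w 0.271
rot [-0.0037  0.0035 -0.001 ] shift mm [-301.9  156.5   -1.1]
```

Request:
move_arm(plan=[[0, 0, 0, -0.03, 0.0155, 0, 0], [0, 0, 0, -0.045, 0.0235, 0, 0], [0, 0, 0, -0.05, 0.026, 0, 0], [0, 0, 0, -0.05, 0.026, 0, 0], [0, 0, 0, -0.05, 0.026, 0, 0], [0, 0, 0, -0.045, 0.0235, 0, 0], [0, 0, 0, -0.028, 0.015, 0, 0], [0, 0, 0, 0, 0, 0, 0]])

```text
clock: 21.12
ee_pos: [536.2, 25.2, 142.3]
eef_rot: [-0.007, 0.77, 0.638, -0.016]
wrist_force: [0.2, 0.9, -2.7]
gripper_width: 0.269
```

```bash
python3 q.py 544.5 33.2 110
```

```text
t 21.125 [536.2  25.2 142.3] [ 0.012  0.012 -0.026 -0.018  0.006  0.002] F [ 0.2  0.9 -2.7] w 0.269
rot [-0.0302  0.0159 -0.004 ] shift mm [10.   7.6 31.9]
```

Request:
move_arm(plan=[[-0.032, 0.019, -0.005, 0.01, 0.0075, 0.01, 0], [0, 0, 0, 0, 0, 0.015, 0], [0, 0, 0, 0, 0, 0, 0], [0, 0, 0, 0, 0, 0, 0]])

```text
clock: 21.62
ee_pos: [541.4, 34.9, 111.5]
eef_rot: [-0.003, 0.769, 0.64, -0.002]
wrist_force: [0.2, 0.7, -2.7]
gripper_width: 0.269
```

```bash
python3 q.py 544.5 33.2 86.5; python3 - <<'E'
from h import *
s=sense()
c=capture("wrist");cv2.imwrite("pics/w5.png",c["pixels"][:,:,::-1])
import pickle;pickle.dump((c,s),open("w5.pkl","wb"))
E
```

```text
t 21.625 [541.4  34.9 111.5] [ 0.007  0.011 -0.017 -0.012 -0.001 -0.002] F [ 0.2  0.7 -2.7] w 0.269
rot [-0.0067 -0.0011  0.0005] shift mm [-1.2  3.5 24.9]
```

View pics/w5.png

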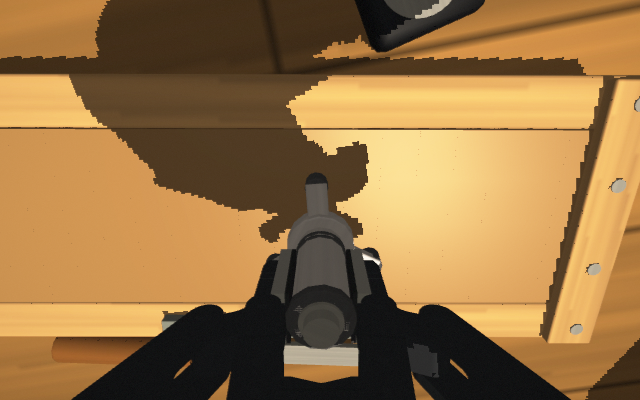

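The guide is held upright over the cover with its head at ≈(321,322) and front foot at (317,180). I'll check where the sleeve axis sits in the tool frame.

```bash
python3 - <<'E'
from h import *
import pickle;c,s=pickle.load(open("w5.pkl","rb"))
z=s["ee_pos"][2]-34.5
for nm,uv,h in(("screw head",(321,326),80),("sleeve rim",(321,318),73),("hub front",(320,213),16)):
    p=ray(c,uv,z+h,s);print(nm,Rt(s).inv().apply(p-s["ee_pos"]).round(1))
im=c["pixels"][170:370,220:420,::-1];cv2.imwrite("pics/w5z.png",cv2.resize(im,None,fx=3,fy=3,interpolation=cv2.INTER_CUBIC))
E
```

```text
screw head [ -0.7  -3.7 -45.5]
sleeve rim [ -0.6  -1.4 -38.5]
hub front [ -1.1 -19.7  18.6]
```

View pics/w5z.png

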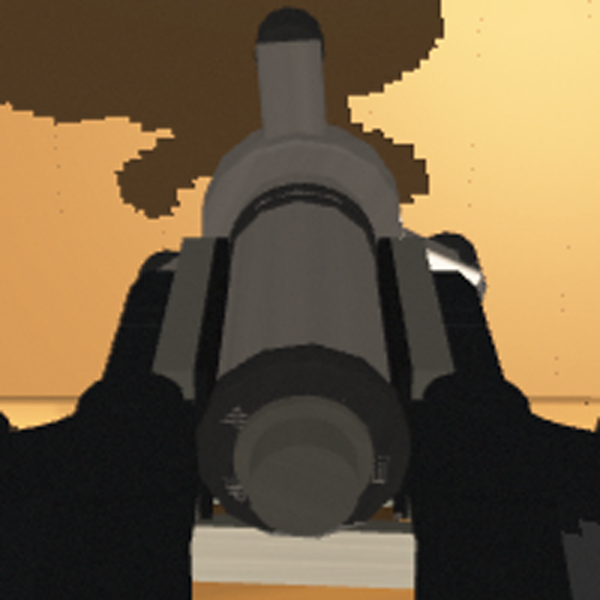

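Request:
move_arm(plan=[[-0.009, 0.0025, 0, -0.001, 0.005, 0.01, 0], [0, 0, 0, 0, 0, 0, 0]])

```text
clock: 21.92
ee_pos: [546.4, 33.3, 101.3]
eef_rot: [-0.0, 0.769, 0.64, 0.003]
wrist_force: [-0.6, 0.0, -3.2]
gripper_width: 0.267
```

```bash
python3 q.py 546 33.4 87
```

```text
t 21.925 [546.4  33.3 101.3] [ 0.003 -0.019  0.019  0.01   0.003  0.002] F [-0.6  0.  -3.2] w 0.267
rot [ 0.0036 -0.0045  0.0006] shift mm [-0.1 -0.4 14.3]
```

Request:
move_arm(plan=[[0.0015, -0.001, 0, 0, -0.0005, 0.006, 0], [0, 0, 0, 0, 0, 0.005, 0], [0, 0, 0, 0, 0, 0, 0]])

```text
clock: 22.3
ee_pos: [546.1, 33.4, 89.7]
eef_rot: [-0.0, 0.769, 0.64, 0.002]
wrist_force: [-0.4, -0.4, -3.3]
gripper_width: 0.272
```

```bash
python3 q.py 546 33.4 87
```

```text
t 22.3 [546.1  33.4  89.7] [ 0.    -0.004  0.004  0.001  0.001 -0.   ] F [-0.4 -0.4 -3.3] w 0.272
rot [ 0.0023 -0.0036  0.0004] shift mm [-0.  -0.1  2.7]
```

Request:
move_arm(plan=[[0, 0, 0, 0, 0, 0.0015, 0], [0, 0, 0, 0, 0, 0.001, 0]])

```text
clock: 22.55
ee_pos: [546.3, 33.4, 87.2]
eef_rot: [-0.0, 0.769, 0.64, 0.002]
wrist_force: [-0.6, 0.2, -2.7]
gripper_width: 0.27
```

Request:
move_arm(plan=[[0, 0, 0, 0, 0, 0.0006, 0]])

```text
clock: 22.68
ee_pos: [546.4, 33.4, 86.7]
eef_rot: [-0.0, 0.769, 0.64, 0.002]
wrist_force: [0.5, -0.7, -3.0]
gripper_width: 0.27
```

Request:
move_arm(plan=[[0, 0, 0, 0, 0, 0.0005, 0]])

```text
clock: 22.8
ee_pos: [546.5, 33.5, 86.4]
eef_rot: [0.0, 0.769, 0.64, 0.003]
wrist_force: [-0.3, 0.2, -1.2]
gripper_width: 0.269
```

```bash
python3 q.py 546 33.4 86.5
```

```text
t 22.8 [546.5  33.5  86.4] [ 0.     0.002 -0.002  0.001  0.005 -0.   ] F [-0.3  0.2 -1.2] w 0.269
rot [ 0.0032 -0.0038  0.0007] shift mm [-0.1 -0.5 -0.1]
```

Request:
move_arm(plan=[[0, 0, 0, 0, 0, 0.0004, 0]])

```text
clock: 22.92
ee_pos: [546.5, 33.4, 86.3]
eef_rot: [0.0, 0.769, 0.64, 0.003]
wrist_force: [-1.2, -0.1, -0.1]
gripper_width: 0.27
```

Request:
move_arm(plan=[[0, 0, 0, 0, 0, 0, 0.36], [0, 0, 0, 0, 0, 0, 0.6], [0, 0, 0, 0, 0, 0, 0.9], [0, 0, 0, 0, 0, 0, 0.9]])

```text
clock: 23.42
ee_pos: [548.4, 33.9, 88.0]
eef_rot: [0.001, 0.768, 0.64, 0.005]
wrist_force: [-0.1, 0.0, -0.1]
gripper_width: 0.901
```

```bash
python3 q.py 546 33.4 86.5; python3 - <<'E'
from h import *
s=sense()
c=capture("wrist");cv2.imwrite("pics/w6.png",c["pixels"][:,:,::-1])
E
```

```text
t 23.425 [548.4  33.9  88. ] [-0.    -0.002  0.002  0.002 -0.    -0.002] F [-0.1  0.  -0.1] w 0.901
rot [ 0.0079 -0.0054  0.0017] shift mm [-0.9 -2.3  1.5]
```

View pics/w6.png

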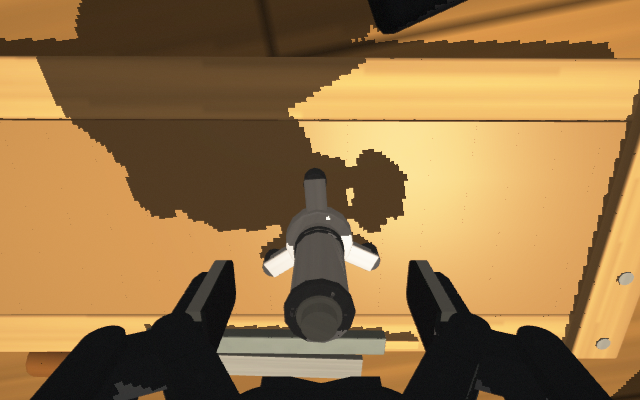

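The guide stands free between the open fingers (head at (320,312)). I'll raise straight up and check.

Request:
move_arm(plan=[[0.003, -0.002, 0, 0, -0.001, -0.03, 1], [0, 0, 0, 0, 0, -0.04, 1], [0, 0, 0, 0, 0, -0.05, 1], [0, 0, 0, 0, 0, -0.01, 1], [0, 0, 0, 0, 0, 0, 1]])

```text
clock: 24.1
ee_pos: [546.0, 33.4, 220.6]
eef_rot: [0.0, 0.768, 0.64, 0.002]
wrist_force: [-0.5, -0.3, -1.2]
gripper_width: 1.002
```

```bash
python3 q.py 546 33.4 86.5; python3 - <<'E'
from h import *
s=sense()
c=capture("wrist");cv2.imwrite("pics/w7.png",c["pixels"][:,:,::-1])
import pickle;pickle.dump((c,s),open("w7.pkl","wb"))
c=capture("side");cv2.imwrite("pics/s7.png",c["pixels"][:,:,::-1])
E
```

```text
t 24.1 [546.   33.4 220.6] [ 0.    -0.009  0.007  0.005 -0.    -0.   ] F [-0.5 -0.3 -1.2] w 1.002
rot [ 0.0023 -0.002   0.0014] shift mm [ -0.3  -0.3 134.1]
```

View pics/w7.png

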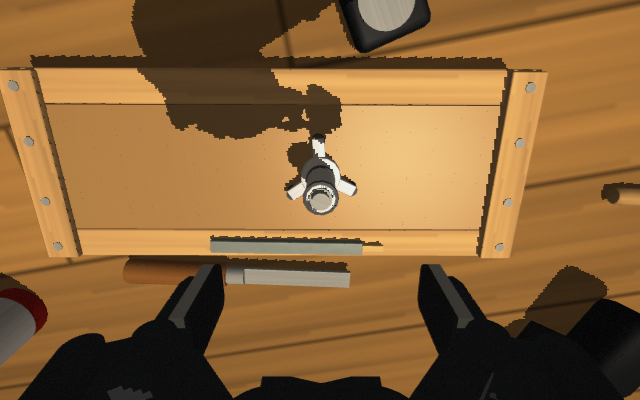

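View pics/s7.png

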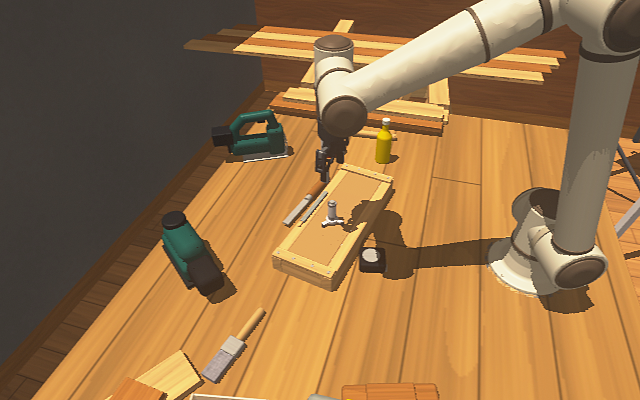

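Both views show the guide standing upright on the cover (wrist head (320,198), feet (319,145), (293,192), (350,190)), with bystanders in place. Now I measure its position against the seams.

```bash
python3 - <<'E'
from h import *
import pickle;c,s=pickle.load(open("w7.pkl","rb"))
f=lambda uv,z:[round(float((ray(c,uv,z,s)-C0)@e),1) for e in(EX,EY)]
g=c["pixels"].astype(int).sum(2)
for u in(250,400):
    a=98+g[98:110,u].argmin();b=224+g[224:236,u].argmin();print(u,a,b,f((u,a),52),f((u,b),52))
print("rim",f((320.5,198),125),"head",f((320.5,200.5),132))
im=c["pixels"][125:225,270:370,::-1];cv2.imwrite("pics/w7z.png",cv2.resize(im,None,fx=6,fy=6,interpolation=cv2.INTER_CUBIC))
ft=[f(p,58) for p in((319,144),(294,192.5),(349,189.5))];print("feet",ft,np.mean(ft,0))
E
```

```text
250 104 229 [-60.1, -19.9] [60.0, -27.8]
400 105 229 [-59.4, 111.7] [60.0, 120.9]
rim [1.2, 41.8] head [0.6, 41.8]
feet [[-26.0, 40.6], [19.7, 17.2], [16.7, 68.6]] [ 3.46666667 42.13333333]
```

View pics/w7z.png

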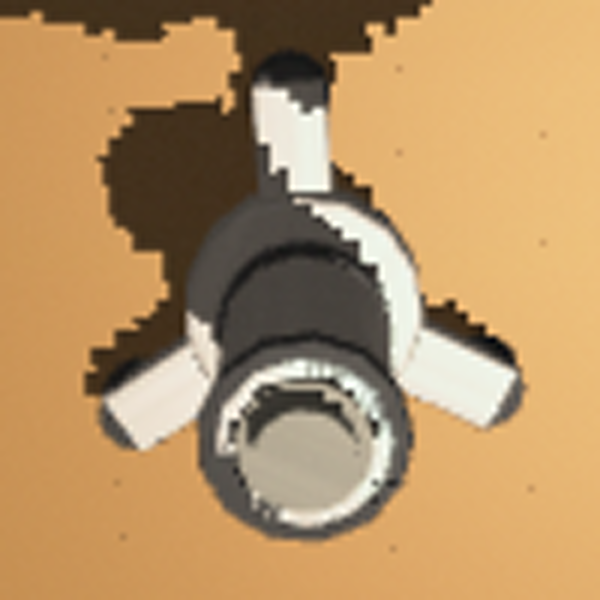

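```bash
python3 -c "
from bench import order,sense
print(order.job_done());print(sense()['clock'])"
```

```text
the job is handed in; nothing more can be done
None
the job is handed in; nothing more can be done
```

The screw guide is standing upright and released on the cover, over the bearer and midway between the rails, and the job was handed in at about 24 s of the 72 s allowed.

**Finding the bearer:** I pressed 15 spots along the cover. The readings never went above about 7.5 N against the 25 N limit. It was stiff from about y = +16 to +70 mm on the casing's axis. A beam model fitted to the presses put the bearer's middle at y ≈ +42 mm, give or take about 1.3 mm.

**Last checks from the wrist camera:**
- **Sleeve:** its axis is at casing x ≈ +1 mm and y ≈ +42 mm, and the cover's seams read ±60 mm, so the midline holds.
- **Robot:** the open gripper was about 54 mm above the guide, touching nothing.
- **Other objects:** those I could see were where they had been. I did not measure each one.

**Disagreements:**
- **Cover height:** the first pictures suggested the cover top was at z = 44 mm, but the presses showed 52 mm, so I used 52.
- **Feet:** a rougher estimate from the guide's feet gave x ≈ +3.5 mm. I trusted the sleeve rim and screw head (x ≈ +1) over it, because the foot pixels I picked lie on the tops of the legs.

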